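# Release a second-hand radio's battery hatch by its hidden catch

## Task

The radio on the sorting bench lies on its face with its plain white back panel up, and its battery hatch is held by a concealed release: a square push patch of the same white, almost flush, somewhere along the strip of panel in front of the hatch. With closed fingertips feel gently along that strip until a spot gives, and press it fully in so that the hatch springs ajar and stays so. Do not touch the hatch, do not pick up or shift the loose battery cell, the mug or the torch, and finish with the hand clear.

Things in the scene. Friction and masses are not known exactly. Their poses are not given: they have to be found in the camera images.
- radio: portable radio, 220 (x) by 400 (y) by 120 mm high, lying face down and fixed (it does not move when pushed). Origin: centre of its underside, on the bench. z up, y along its length, x across it, pointing away from the strip towards the hatch. Its top is the flat rigid white back panel, 120 mm above the bench; a black carry handle lies along its far (+x) side, below the panel.
- strip_mid (a point): middle of the strip to be searched, on the panel's surface, 58 mm from the radio's centre line towards its -x side; axes as the radio's. The release's centre lies on the line through this point along y, somewhere from 55 mm to the -y side to 55 mm to the +y side (different each time). Its place is not given: it is found by touch, or by its faint dark seam in a picture.
- release (a joint): the concealed release: a white rectangular push patch 50 mm across the strip (x) by 48 mm along it (y), with a 2 mm seam round it. Its face lies 2 mm below the panel's surface and is pushed straight down. Value: metres pressed in, 0 at the start, 0.006 fully in (face then 8 mm below the panel). It yields at about 3.5 N and stays where it is pushed, without springing back; elsewhere the panel is rigid. A fingertip narrower than 48 mm along the strip and 50 mm across enters it.
- hatch (a joint): white battery hatch, 93 (x) by 138 (y) by 4 mm, flush with the panel, from 10 mm on the -x side of the radio's centre to 85 mm on its +x side, centred in y; its near edge is 21 mm beyond the strip. Hinged at that near edge, its far edge rises. Value: opening angle in rad, 0 shut; it follows the release in proportion, 0.45 when the release is fully in.
- cell_mid (a point): middle of a loose battery cell, black with copper end, 33 mm diameter and 60 mm high, standing on the back panel near one end of the radio; leave it alone.
- mug_mid (a point): middle (half-way up) of a loose white mug, 80 mm diameter and 95 mm high, on the bench beside the radio; leave it alone.
- torch_mid (a point): middle (half-way up) of a loose yellow torch standing on its head, 48 mm diameter at the foot and 140 mm high, on the bench on the radio's other side; leave it alone.
Things that resemble listed ones, but are neither listed nor needed, are in the scene too. What is meant by the part that bears torch_mid is not purple, and is the smaller of those in its own colour.

How it is judged:
By the outcome, as a careful person would: the job done as asked, in the order asked, and still so for the second after the job is handed in, with the robot touching nothing.
It also fails if it takes over 48 s, if anything falls off the work surface, if the arm or the gripper's body presses on something with over 40 N, if the wrist force passes 120 N, or if a joint passes its speed limit or range.

## Robot

A 6-joint arm with a two-finger parallel gripper is mounted at the origin on the work surface. World frame = base frame: x ahead of the robot, y to its left, z up, the work surface at z = 0. Lengths are in mm, angles in rad, forces in N, time in s.
With the tool pointing down it reaches from about 350 to 875 mm from the base axis. Payload 4.2 kg.
Tool frame: the origin (TCP) lies at the very end of the fingers, on their centre line; the grasp point (between the pads) lies 19 mm behind it; z points along the fingers, y is the line along which they close (so a half turn about z gives the same grasp; the last joint's range is limited). The gripper opens to 85 mm and grips with 20 to 120 N. Pads are 22 mm wide; open, the fingers measure 114 mm over their backs; the gripper's body (76 mm by 85 mm) begins 54 mm behind the grasp point. The pads swing forward as they close: fully open they stand 13 mm farther back than shut.
Start: joints at [1.608, 0.385, 0.008, 0, -1.194, -0.259], TCP at [137.46, 609.675, 231.312] pointing down, gripper open.
Joint ranges: [-3.14, 3.14], [-1.21, 2.06], [-1.07, 1.41], [-3.16, 2.05], [-2.99, -0.16], [-3.1, 3.1]. Speed limits (rad/s): [2.79, 2.79, 3.14, 3.14, 3.14, 3.14].

## Interface

Orientations are given as a unit quaternion [x, y, z, w].
In Python, from bench import arm gives the robot as it stands. The module is installed in compiled form; this text tells all that it offers.
- The arm moves only by the tool drive_tool, never from a script. Its argument "targets" is a list of rows, each a list of 5 numbers: the closure, from -1 (fully open) to 1 (shut), then the shift along the tool's x, y, z in mm, then the turn about the tool's z in degrees. In form: [[grip, tx, ty, tz, roll], ...]. A call has 1 to 12 rows; each row is the pose to reach, as a shift and turn from the pose commanded when the call began, along the tool's axes at that moment; what a row does not reach only later rows make up. A row lasts 1/10 s, in which the tool goes at most 50 mm and 8.59 degrees, less where a joint would pass 70% of its speed; a pose out of reach is approached as far as the arm can. A call with a gripper value outside its range is refused whole. The fingers move at their own pace and stop on an object; the grip force is fixed at half the most. Time passes only in rows, so rows that repeat a pose let the fingers close. It gives the time, the measured TCP pose, the force, the opening and the grip force at its end, in the units of the state.
- arm.read_state(): the state, without advancing time (a new reading comes with each control period).
- arm.get_image(name): name is "scene" or "side" or "wrist"; returns the picture (480x640x3 uint8, blue, green, red); there is no depth.
- arm.camera_params(name): a dict with "fov_y" (degrees; the focal length in pixels is half the picture's height over the tangent of half this angle, whatever the lens; pixels are square), "cx", "cy" (the principal point, pixels), "rvec" (rotation vector, rad) and "tvec" (3), from world to camera coordinates, as OpenCV has them; the wrist camera has in their place "tool_from_camera" (4x4, takes a point from camera to tool coordinates, whose origin is the TCP and whose axes are the flange's). Camera axes: x right, y down, z forward; pixel columns grow to the right and rows downward; lengths in mm; the calibration is good to about 2 mm. A picture is of the moment at which its call begins: read the wrist's pose just before it. camera_params takes no time and is no camera call.
- arm.job_done(): hands the job in; it is judged then, once.
The state is a dict: "clock": time; "joints": joint angles; "joint_vel": joint speeds; "joint_efforts": joint torques, N m; "position": TCP position; "ee_rot": TCP orientation; "contact_force": force on the tool from outside, world axes, zero at the start; "wrist_torque": the same for the moment, N m; "gripper_width": finger opening in mm; "grasp_force": force on a finger pad.
Only numpy, scipy, OpenCV 4.12 (cv2) and the standard library are available. Lean on these libraries where they do the work, as an engineer would, in place of code of your own. Each camera call takes 0.05 s, during which the arm holds its last target. There are 200 camera calls.

## Working session

There is one attempt and no reset: what is moved stays moved. The work goes in short steps, Python scripts to look and compute and a tool call to move; the robot and the scene stay as the last step left them, time stands still between calls to the robot, and variables do not carry over. Pictures are saved under pics/ and viewed, at most 10 in all, crops included, and the job is handed in when it is done.

Besides the shell and the picture viewer there is one more tool, called by a JSON object that holds its "name" and its "arguments", one argument or row to a line. drive_tool: Moves the arm, as the interface text tells. Its arguments: {"type":"object","properties":{"targets":{"type":"array","items":{"type":"array","items":{"type":"number"}}}},"required":["targets"]}

```bash
mkdir -p pics; cat > h.py <<'E'
import numpy as np, cv2
from scipy.spatial.transform import Rotation as R
from bench import arm
def K(p): 
    f=240/np.tan(np.radians(p['fov_y'])/2); return np.array([[f,0,p['cx']],[0,f,p['cy']],[0,0,1]])
def ray(name,uv,s=None):
    p=arm.camera_params(name); d=np.linalg.inv(K(p))@[uv[0],uv[1],1]
    if name=='wrist':
        T=np.array(p['tool_from_camera']); Rt=R.from_quat(s['ee_rot']).as_matrix()
        return Rt@T[:3,3]+np.array(s['position']), Rt@T[:3,:3]@d
    Rm=cv2.Rodrigues(np.array(p['rvec'],float))[0]; t=np.array(p['tvec'],float).ravel()
    return -Rm.T@t, Rm.T@d
def atz(name,uv,z,s=None):
    o,d=ray(name,uv,s); return o+d*(z-o[2])/d[2]
E
python3 - <<'E'
from h import *
s=arm.read_state(); print(s)
for n in ['scene','side','wrist']:
    cv2.imwrite(f'pics/{n}0.png',arm.get_image(n)); print(n,arm.camera_params(n))
E
```

```text
{'clock': 0.0, 'joints': array([ 1.60762876e+00,  3.85563620e-01,  6.62711877e-03, -5.10153876e-04,
       -1.19401957e+00, -2.58615437e-01]), 'joint_vel': array([ 0.00179375, -0.00041803, -0.00041376, -0.00048351, -0.00141127,
       -0.00118687]), 'joint_efforts': array([-2.86503300e-04, -3.92293489e+01,  1.88398451e+01,  4.18627247e+00,
       -4.60710391e-03,  2.84233197e-07]), 'position': array([137.32152166, 609.12208729, 230.21618411]), 'ee_rot': array([ 9.93846809e-01, -1.10757832e-01, -7.55577134e-05,  1.10300587e-03]), 'contact_force': array([-0.07018217,  0.30592598,  0.24533355]), 'wrist_torque': array([ 0.0019754 , -0.01523233, -0.06139551]), 'grasp_force': 0.0, 'gripper_width': 85.225605515101}
scene {'fov_y': 55.21043633744728, 'cx': 318.50216236044866, 'cy': 247.7503356704186, 'rvec': array([ 1.89703144,  1.72814316, -0.59659525]), 'tvec': array([ -52.74280158, -307.97878464, 1520.48334725])}
side {'fov_y': 46.2803429291481, 'cx': 322.43475041279464, 'cy': 244.7165319695682, 'rvec': array([ 0.5740135 , -2.763714  ,  0.98820847]), 'tvec': array([ 437.63283803,  206.76659057, 1190.92825428])}
wrist {'fov_y': 67.95543239366572, 'cx': 318.83100175760956, 'cy': 243.40988853577605, 'tool_from_camera': array([[ 4.88523130e-04, -9.64334246e-01, -2.64687031e-01,
         6.60119517e+01],
       [ 9.99999871e-01,  4.33492129e-04,  2.66321176e-04,
        -1.01815814e+00],
       [-1.42082886e-04, -2.64687127e-01,  9.64334332e-01,
        -1.42200617e+02],
       [ 0.00000000e+00,  0.00000000e+00,  0.00000000e+00,
         1.00000000e+00]])}
```

View pics/scene0.png

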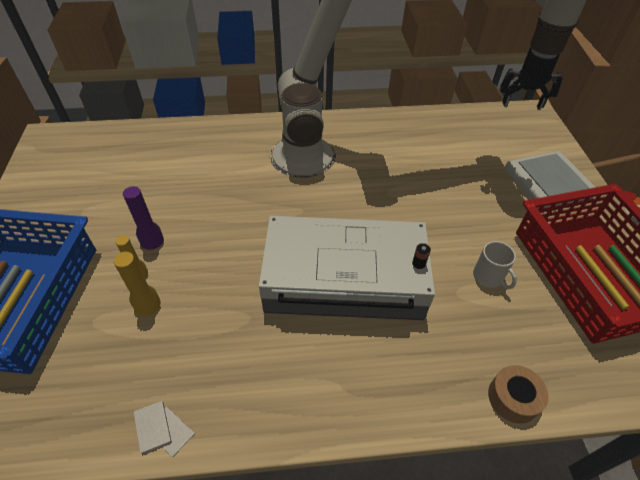

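View pics/side0.png

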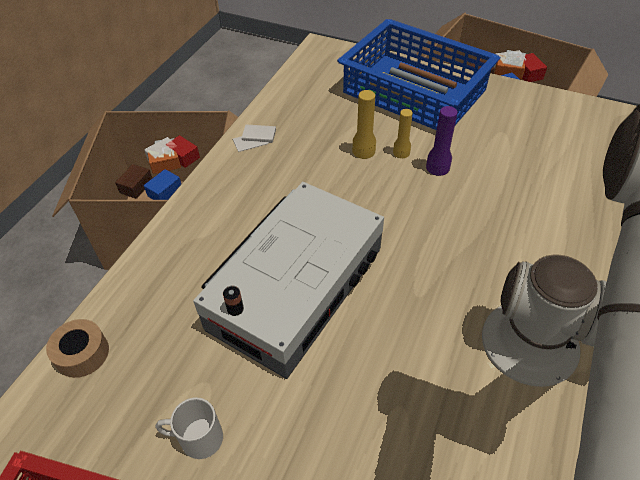

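The scene view shows the radio with its panel from (270,218) to (430,290), the hatch outline at about (347,265), and a square seam near (356,235) in the strip. The cell stands at (421,256) and the mug at (495,265). There are three torches: two yellow at (145,295) and (130,260), and one purple at (148,235). torch_mid is the smaller yellow one at (130,260). All three are far from the strip, and I won't touch any of them. I'll enlarge the crop to confirm the seam and compute positions.

```bash
python3 - <<'E'
from h import *
a=cv2.imread('pics/scene0.png')[205:305,255:445]; b=cv2.imread('pics/side0.png')[180:380,190:390]
cv2.imwrite('pics/crop0.png',cv2.resize(a,None,fx=4,fy=4,interpolation=cv2.INTER_CUBIC))
for n,l in {'scene':[(272,219),(427,222),(430,291),(263,284),(356,235),(317,249),(377,250),(377,282),(317,280)],'side':[(305,185),(382,217),(285,358),(199,297),(312,275)]}.items():
    for uv in l: print(n,uv,atz(n,uv,120).round(0))
E
```

```text
scene (272, 219) [ 390. -107.  120.]
scene (427, 222) [435. 288. 120.]
scene (430, 291) [643. 243. 120.]
scene (263, 284) [ 590. -134.  120.]
scene (356, 235) [462. 100. 120.]
scene (317, 249) [498.  -1. 120.]
scene (377, 250) [514. 144. 120.]
scene (377, 282) [607. 127. 120.]
scene (317, 280) [590. -10. 120.]
side (305, 185) [ 581. -135.  120.]
side (382, 217) [ 378. -110.  120.]
side (285, 358) [423. 293. 120.]
side (199, 297) [643. 239. 120.]
side (312, 275) [456.  99. 120.]
```

View pics/crop0.png

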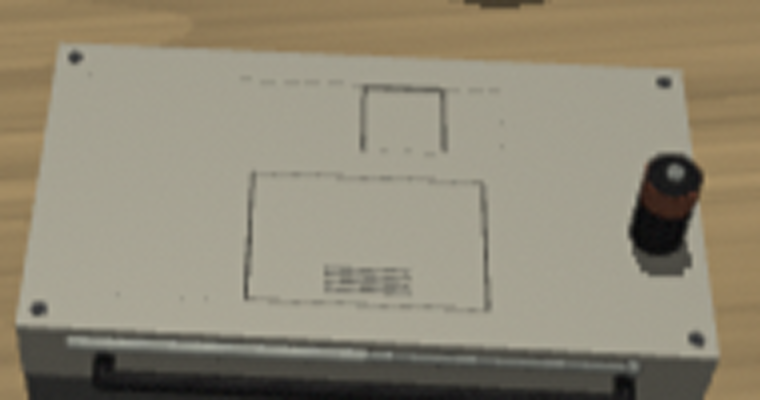

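The enlarged crop shows one complete square seam at about (356,235) in the scene view and a few faint broken lines that are only printed marks. Both cameras put it near (458,100), which matches the strip line (strip_mid is about (454,79), radio yaw about -0.11). Next I close the fingers and move over it.

{"name": "drive_tool", "arguments": {
  "targets": [
    [1,14,14,0,0],
    [1,44,44,0,0],
    [1,78,78,0,-1],
    [1,112,112,0,-2],
    [1,146,146,0,-3],
    [1,180,180,0,-4],
    [1,214,214,0,-5],
    [1,248,248,0,-6],
    [1,282,282,0,-6],
    [1,316,316,0,-6],
    [1,345,345,0,-6],
    [1,360,360,0,-6]
  ]
}}

```text
clock: 1.35
position: [410.1, 176.7, 231.2]
ee_rot: [0.998, -0.06, -0.0, 0.0]
contact_force: [-0.5, 0.5, -1.2]
gripper_width: -0.2
grasp_force: 0.0
```

```bash
python3 - <<'E'
from h import *
s=arm.read_state(); M=R.from_quat(s['ee_rot']).as_matrix()
print(s['clock'],s['position'],s['gripper_width'],s['contact_force'],M.round(3))
print('shift',M.T@(np.array([457,100,150])-s['position']))
E
```

```text
1.35 [410.11736825 176.69615248 231.21973039] -0.18338384626491516 [-0.50937412  0.532223   -1.24717786] [[ 0.993 -0.12  -0.   ]
 [-0.12  -0.993 -0.   ]
 [-0.     0.    -1.   ]]
shift [55.73586953 70.51377358 81.22958914]
```

{"name": "drive_tool", "arguments": {
  "targets": [
    [1,18,22,0,0],
    [1,40,50,10,0],
    [1,52,66,25,0],
    [1,56,70,45,0],
    [1,56,70,60,0],
    [1,56,70,60,0],
    [1,56,70,60,0]
  ]
}}

```text
clock: 2.05
position: [457.0, 103.2, 171.5]
ee_rot: [0.998, -0.058, 0.0, 0.0]
contact_force: [0.1, 0.3, 1.0]
gripper_width: 0.1
grasp_force: 0.0
```

```bash
python3 - <<'E'
from h import *
import pickle
s=arm.read_state(); cv2.imwrite('pics/w1.png',arm.get_image('wrist')); pickle.dump(s,open('s1.pkl','wb'))
print(s['clock'],s['position'],s['contact_force'])
E
```

```text
2.05 [457.04103597 103.247979   171.52711689] [0.07927349 0.27136232 1.00331382]
```

View pics/w1.png

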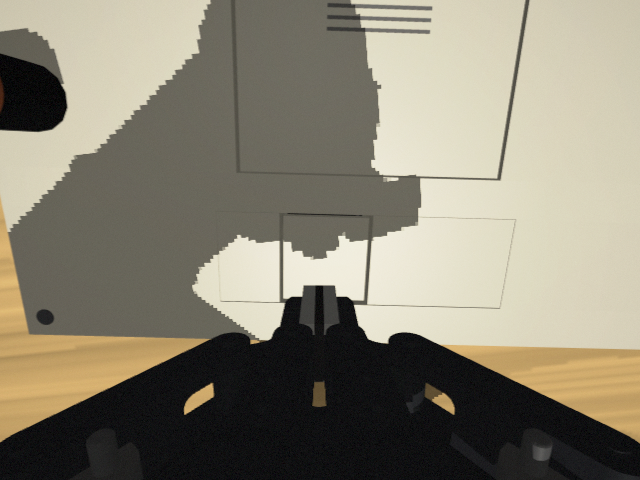

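The wrist picture shows the heavier square seam with corners (281,213), (371,216), (367,302) and (281,300). It sits inside a thin printed frame, with the fingertip at (319,290) just in front of it.

```bash
python3 - <<'E'
from h import *
import pickle
s=pickle.load(open('s1.pkl','rb')); M=R.from_quat(s['ee_rot']).as_matrix()
P=np.array([atz('wrist',uv,120,s) for uv in [(281,213),(371,216),(367,302),(281,300)]]); print(P.round(1))
print([np.linalg.norm(P[i]-P[i-1]).round(1) for i in range(4)])
c=P.mean(0); print(c, 'shift',M.T@(c-s['position']), np.degrees(np.arctan2(*(P[0]-P[1])[[0,1]])), arm.read_state()['position'])
E
```

```text
[[489.7 121.5 120. ]
 [482.3  72.3 120. ]
 [431.1  78.7 120. ]
 [438.2 128.9 120. ]]
[np.float64(52.0), np.float64(49.7), np.float64(51.6), np.float64(50.8)]
[460.31862767 100.34623934 120.        ] shift [ 3.59202268  2.47831049 51.5282624 ] 8.606603258930575 [457.33543755 103.56583916 172.0499629 ]
```

{"name": "drive_tool", "arguments": {
  "targets": [
    [1,3,3,8,0],
    [1,3,3,20,0],
    [1,3,3,32,0],
    [1,3,3,42,0],
    [1,3,3,46,0],
    [1,3,3,46,0],
    [1,3,3,46,0]
  ]
}}

```text
clock: 2.8
position: [459.9, 100.1, 125.7]
ee_rot: [0.998, -0.058, 0.0, -0.0]
contact_force: [-0.1, 0.0, -0.0]
gripper_width: 0.4
grasp_force: 0.0
```

{"name": "drive_tool", "arguments": {
  "targets": [
    [1,0,0,1,0],
    [1,0,0,2,0],
    [1,0,0,3,0],
    [1,0,0,4,0],
    [1,0,0,5,0],
    [1,0,0,6,0],
    [1,0,0,7,0],
    [1,0,0,8,0],
    [1,0,0,8,0]
  ]
}}

```text
clock: 3.7
position: [459.5, 99.9, 117.3]
ee_rot: [0.998, -0.058, -0.0, 0.0]
contact_force: [0.4, 1.0, 1.5]
gripper_width: 0.3
grasp_force: 0.6
```

At z 117 the force is small, so the tip is inside the seam. I'll press on gently.

{"name": "drive_tool", "arguments": {
  "targets": [
    [1,0,0,1,0],
    [1,0,0,2,0],
    [1,0,0,3,0],
    [1,0,0,4,0],
    [1,0,0,5,0],
    [1,0,0,5,0]
  ]
}}

```text
clock: 4.3
position: [459.5, 99.9, 112.1]
ee_rot: [0.998, -0.059, -0.0, 0.0]
contact_force: [-1.0, 0.8, 0.8]
gripper_width: -0.1
grasp_force: 0.9
```

{"name": "drive_tool", "arguments": {
  "targets": [
    [1,0,0,0.5,0],
    [1,0,0,1,0],
    [1,0,0,1.5,0],
    [1,0,0,2,0],
    [1,0,0,2,0]
  ]
}}

```text
clock: 4.8
position: [459.6, 99.9, 112.0]
ee_rot: [0.998, -0.058, 0.0, 0.0]
contact_force: [-5.5, -0.1, 14.5]
gripper_width: 0.1
grasp_force: 7.1
```

It reached the hard stop at z 112, which is 8 mm down, with 14.5 N. I'll press slightly more, retract straight up and look.

{"name": "drive_tool", "arguments": {
  "targets": [
    [1,0,0,0.5,0],
    [1,0,0,1,0],
    [1,0,0,1,0]
  ]
}}

```text
clock: 5.1
position: [459.6, 99.9, 111.9]
ee_rot: [0.998, -0.058, 0.0, 0.0]
contact_force: [-7.6, -0.5, 21.0]
gripper_width: 0.1
grasp_force: 10.4
```

{"name": "drive_tool", "arguments": {
  "targets": [
    [1,0,0,-2,0],
    [1,0,0,-8,0],
    [1,0,0,-18,0],
    [1,0,0,-35,0],
    [1,0,0,-55,0],
    [1,0,0,-80,0],
    [1,0,0,-100,0],
    [1,0,0,-110,0],
    [1,0,0,-110,0],
    [1,0,0,-110,0]
  ]
}}

```text
clock: 6.1
position: [459.0, 99.7, 218.5]
ee_rot: [0.998, -0.059, -0.001, 0.0]
contact_force: [0.3, -0.5, -1.1]
gripper_width: -0.2
grasp_force: 0.0
```

```bash
python3 - <<'E'
from h import *
s=arm.read_state(); print(s['clock'],s['position'],s['contact_force'])
a=arm.get_image('side'); w=arm.get_image('wrist')
a=cv2.resize(a[160:400,160:460],(500,400)); w=cv2.resize(w,(300,225))
o=np.zeros((400,800,3),np.uint8); o[:,:500]=a; o[:225,500:]=w
cv2.imwrite('pics/end.png',o)
E
```

```text
6.1 [459.0101021   99.735171   218.54550538] [ 0.30339669 -0.53799252 -1.12683505]
```

View pics/end.png

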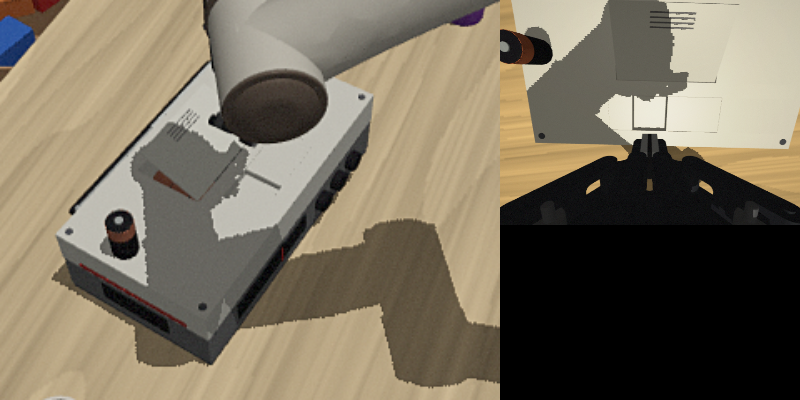

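The side view shows the hatch ajar, with a copper-coloured gap under its edge at (170,185). The cell is still standing at (122,233), and the hand is about 100 mm above the panel, touching nothing. I'm handing the job in.

```bash
python3 -c "
from bench import arm
print(arm.job_done())"
```

```text
the job is handed in; nothing more can be done
None
```

I found the release by its seam in the camera pictures and pressed it to its hard stop, 8 mm below the panel. The hatch stands ajar, the hand is clear, nothing else was touched, and the job is handed in.

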